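# Gatehouse breakfast: shut the lunch box, offer a bun with the tongs

## Robot

A 6-joint arm with a two-finger parallel gripper is mounted at the origin on the work surface. World frame = base frame: x ahead of the robot, y to its left, z up, the work surface at z = 0. Lengths are in m, angles in rad, forces in N, time in s.
With the tool pointing down it reaches from about 0.275 to 1 m from the base axis. Payload 8.4 kg.
Tool frame: the origin (TCP) lies on the centre line of the jaws, within the pads' length; the fingertips stand 17 mm ahead of it and the grasp point (between the pads) lies 2 mm behind it (bot.tcp_to_tips is the y of the fingertips in the tool frame, in m); y points along the fingers, z is the direction in which the jaws open and shut, and the axes are right-handed (so a half turn about y gives the same grasp; the last joint's range is limited). The gripper opens to 85 mm and grips with 20 to 120 N. Pads are 22 mm wide; open, the fingers measure 114 mm over their backs; the gripper's body (76 mm by 85 mm) begins 54 mm behind the grasp point. The pads swing forward as they close: fully open they stand 13 mm farther back than shut.
Start: joints at [1.232, 0.353, 1.633, -0, 1.155, -0.002], TCP at [0.207, 0.59, 0.217] pointing down, gripper open.
Joint ranges: [-2.63, 2.63], [-0.92, 2.1], [0.06, 2.66], [-1.3, 4.44], [0, 2.69], [-3.02, 3.02]. Speed limits (rad/s): [2.22, 2.22, 2.79, 3.14, 3.14, 3.14].

## Interface

Orientations are given as a unit quaternion [x, y, z, w].
In Python, from workcell import bot, hand, kinematics, get_obs, vision, hand_in gives the robot as it stands. The module is installed in compiled form; this text tells all that it offers. Calls block until the motion is done:
- bot.reach(position, orientation): joint-space move of the TCP to a pose.
- bot.servo_line(position, ori=None, velocity=0.15): straight line of the TCP; ori=None keeps the orientation; velocity is the mean speed in m/s.
- bot.goto_joints(angles): joint-space move.
- hand.move_gripper(opening, strength=None): finger opening in m; strength is the grip in N (None keeps the last); returns when the fingers have stopped.
- bot.dwell(seconds).
- kinematics.solve_ik(position, orientation): joint angles nearest the present ones, or None.
- get_obs(): the state.
- vision.read_camera(name): name is "scene" or "top"; returns a dict with "frame" (400x640x3 uint8, red, green, blue), "intrinsics" (3x3 intrinsics, pixels), "view" (4x4, takes a point from world to camera coordinates). Camera axes: x right, y down, z forward; pixel columns grow to the right and rows downward; lengths in m; the calibration is good to about 2 mm. A picture is of the moment at which its call begins. There is no depth.
A pose or a line that the arm cannot do raises bot.IKError and nothing moves.
- hand_in(): hands the job in, once; it reports no verdict.
The state is a dict: "time_s": time; "joint_pos": joint angles; "joint_vel": joint speeds; "joint_efforts": joint torques, N m; "position": TCP position; "orientation": TCP orientation; "wrist_force": force on the tool from outside, world axes, zero at the start; "ft_torque": the same for the moment, N m; "gripper_width": finger opening in m.
Only numpy, scipy, OpenCV 4.12 (cv2) and the standard library are available. Lean on these libraries where they do the work, as an engineer would, in place of code of your own. Each camera call takes 0.05 s, during which the arm holds its last target. There are 200 camera calls.

## Task

Breakfast on the guard's desk: first press the cover of the blue lunch box down until it clicks shut and stays shut by itself, so the buns inside keep warm. Then take the tongs from their rest, close their jaws on the bun on the dish and lift it well clear (bun at least 15 cm above the desk), touching the bun only with the tongs, and finish still holding it up steadily in the tongs. Leave the tape roll, the marker and the cup where they are.

Things in the scene. Friction and masses are not known exactly. Their poses are not given: they have to be found in the camera images.
- lunchbox: blue open lunch box fixed to the desk, 150 (its x) x 190 (its y) x 60 mm high; origin at the centre of its underside; its front wall faces its -x. The white cover is hinged along the top of the far (+x) wall. A small sprung steel ball in the middle of the front wall is the catch.
- cover (a joint): angle of the lunch box cover (rad): 0 = shut, grows as the front edge rises; starts 0.45 to 0.9. It stays where it is left while wider open than about 0.4, springs back if let go nearly shut; the catch engages over the last 0.1 rad: pressing past it takes about 10 N at point cover_press, then it stays within 0.02 of 0.
- cover_press (a point): orange patch on the upper face of the white cover near its free front edge, where to press: 135 mm from the hinge line and 8 mm above it in the cover's frame (68 mm above the desk when shut). Cover 194 mm wide; its free edge is 27 mm beyond this point. Axes turn with the cover: z outward normal, x to the hinge.
- cover_hinge (a point): middle of the cover's hinge line (along its y), 60 mm above the desk, at the lunch box's (75, 0, 60) mm
- dish: blue round footed dish, fixed to the desk, 100 mm across, flat top 25 mm above the desk; origin at the centre of its underside
- bun: the loose cream-coloured bun on the dish; its origin is the centre of its underside
- bun_center (a point): centre of the bun, half-way up (18 mm above its underside): round, 44 mm across, 36 mm high, 35 to 70 g, domed above 24 mm; firm, any yaw alike. It stands on the dish (43 mm above the desk at the start).
- rest: dark wooden tongs rest, fixed to the desk: base 190 x 50 x 6 mm with two cross bars 12 mm thick, tops 26 mm above the desk, 100 mm behind (60 mm wide) and 55 mm ahead (85 mm wide) of the origin. Origin at desk level under the tongs' grip point (within 5 mm), x along the tongs.
- tongs: sprung-open steel tongs with black grip pads, about 85 g, lying flat on the rest, arms side by side, 24 mm high (z). Origin on the underside below the grip point; x points to the jaws, y is the line along which they are squeezed. Pivot 100 mm behind (-x) the origin; jaw plates (44 mm long, 24 mm high, parallel when on the bun) centred 105 mm ahead (+x).
- tongs_grip (a point): grip point: midway between the two black pads (each 56 mm long), half-way up the arms (38 mm above the desk at the start); axes as the tongs. Outsides of the pads 56 mm apart when free. Squeezing: each arm resists with about 6 N at first, 9 N at 48 mm, 11 N at the bun. 56 mm over the pads: jaw gap 81; 48 mm: gap 65 (good for carrying them open); 38 mm: gap 44, on the bun (squeeze with 20 N or more); 18 mm: shut.
- jaw_left: the left (+y) arm and jaw of the tongs; origin on the pivot
- jaw_right: the right (-y) arm and jaw of the tongs; origin on the pivot
- tape: bystander: yellow tape roll lying flat, 96 mm across, 45 mm high; origin at the centre of its underside
- marker: bystander: blue marker standing upright, 22 mm across, 110 mm high; origin at its underside
- mug: bystander: white cup, 72 mm across, 85 mm high; origin at its underside
Things that resemble listed ones, but are neither listed nor needed, are in the scene too. Of the things like the bun, leave any that is brown or pink; of the rest the larger one is meant.

How it is judged:
By the outcome, as a careful person would: the job done as asked, in the order asked, and still so for the second after the job is handed in, while the arm keeps its last pose, push and grip.
It also fails if it takes over 54 s, if anything falls off the work surface, if the arm or the gripper's body presses on something with over 40 N, if the wrist force passes 120 N, or if a joint passes its speed limit or range.

## Working session

There is one attempt and no reset: what is moved stays moved. The work goes in short steps, each a Python script; the robot and the scene stay as the last script left them, time stands still between calls to the robot, and variables do not carry over. Pictures are saved under pics/ and viewed, about 8 in all and at most 12, crops included, and the job is handed in when it is done.

```bash
mkdir -p pics; ls; python3 - <<'E'
from workcell import bot,hand,kinematics,get_obs,vision
import cv2,numpy as np
for n in("scene","top"):
    c=vision.read_camera(n); np.savez(f"{n}.npz",**c)
    cv2.imwrite(f"pics/{n}0.png",cv2.cvtColor(c["frame"],cv2.COLOR_RGB2BGR))
    print(n,c["intrinsics"].tolist(),np.round(c["view"],4).tolist(), (-c["view"][:3,:3].T@c["view"][:3,3]).round(3))
o=get_obs();print(o, bot.tcp_to_tips)
E
```

```text
pics
scene [[485.34103945004847, 0.0, 320.4376767803396], [0.0, 485.34103945004847, 208.50344896001127], [0.0, 0.0, 1.0]] [[0.6501, 0.7597, 0.0135, -0.4201], [0.5956, -0.4985, -0.6299, -0.2911], [-0.4718, 0.4175, -0.7766, 1.4353], [0.0, 0.0, 0.0, 1.0]] [ 1.124 -0.425  0.937]
top [[519.1207046713328, 0.0, 324.6593522949543], [0.0, 519.1207046713328, 202.8509043093507], [0.0, 0.0, 1.0]] [[0.0276, -0.9996, 0.0039, 0.0056], [-0.9957, -0.0278, -0.0886, 0.5969], [0.0887, -0.0014, -0.9961, 1.1706], [0.0, 0.0, 0.0, 1.0]] [0.49  0.024 1.219]
{'time_s': 0.1, 'joint_pos': array([ 1.23159798e+00,  3.53581639e-01,  1.63402610e+00, -2.48924874e-05,
        1.15518596e+00, -2.40152495e-03]), 'joint_vel': array([ 0.00164469, -0.00109442, -0.00085811, -0.00061389, -0.00025321,
        0.00079867]), 'joint_efforts': array([ 8.79263716e-04, -6.06363487e+01, -3.42817390e+01, -5.91148182e-05,
        3.93362759e-03, -6.13499992e-06]), 'position': array([0.20640972, 0.58948693, 0.21604945]), 'orientation': array([ 0.69752467, -0.11857438,  0.11844589, -0.69668503]), 'wrist_force': array([-0.78096365, -0.21467782,  0.88212175]), 'ft_torque': array([ 0.01991114, -0.01762237, -0.04883453]), 'gripper_width': 0.08572206049457275} 0.017
```

View pics/top0.png

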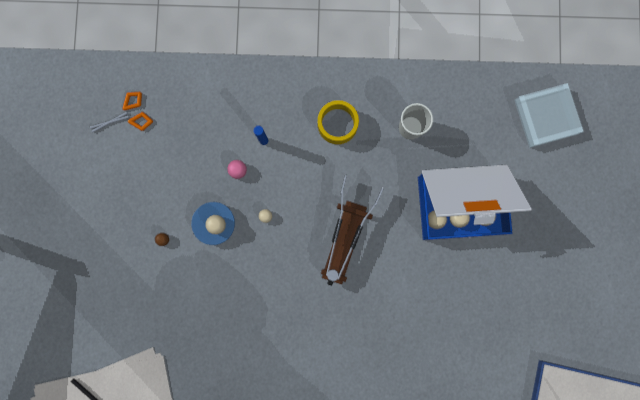

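View pics/scene0.png

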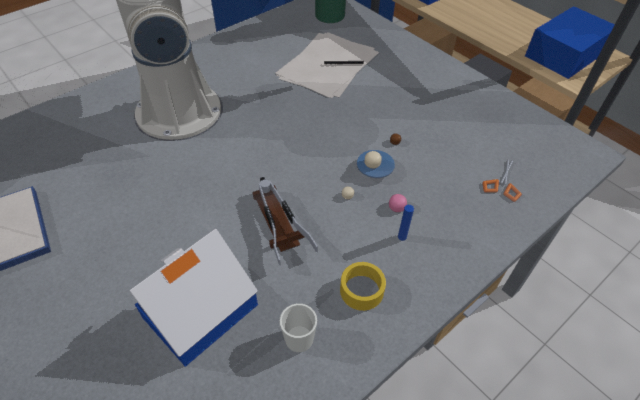

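The top view shows the dish and bun at (214,224), the tongs with their pivot at (333,275) and jaws toward (362,185), the lunch box at (465,210) and its orange patch at (482,206). The scene view shows the same things: bun (373,159), tongs (280,215), patch (181,266). Next I'll measure with masks and view an enlarged crop of the tongs.

```bash
cat > h.py <<'E'
import numpy as np,cv2
from scipy.spatial.transform import Rotation as R
def load(n): return dict(np.load(f"{n}.npz"))
def ray(c,uv):
    V=c["view"];d=np.linalg.inv(c["intrinsics"])@[uv[0],uv[1],1]
    return -V[:3,:3].T@V[:3,3], V[:3,:3].T@d
def plane(c,uv,z):
    o,d=ray(c,uv);return o+d*(z-o[2])/d[2]
def tri(c1,u1,c2,u2):
    o1,d1=ray(c1,u1);o2,d2=ray(c2,u2)
    s=np.linalg.lstsq(np.c_[d1,-d2],o2-o1,rcond=None)[0]
    a,b=o1+s[0]*d1,o2+s[1]*d2
    return (a+b)/2,np.linalg.norm(a-b)
def proj(c,p):
    q=c["intrinsics"]@(c["view"]@np.r_[p,1])[:3];return q[:2]/q[2]
def blobs(c,lo,hi,box=None,amin=15):
    h=cv2.cvtColor(c["frame"],cv2.COLOR_RGB2HSV);m=cv2.inRange(h,np.array(lo),np.array(hi))
    if box is not None:
        k=np.zeros_like(m);x0,y0,x1,y1=box;k[y0:y1,x0:x1]=1;m*=k
    cs,_=cv2.findContours(m,cv2.RETR_EXTERNAL,cv2.CHAIN_APPROX_NONE)
    return sorted([x for x in cs if cv2.contourArea(x)>=amin],key=cv2.contourArea,reverse=True)
def cen(x): m=cv2.moments(x);return np.array([m['m10'],m['m01']])/m['m00']
def down(yaw):
    # tool y down; jaw opening axis (z) at world angle yaw
    z=np.array([np.cos(yaw),np.sin(yaw),0]);y=np.array([0,0,-1.]);x=np.cross(y,z)
    return R.from_matrix(np.c_[x,y,z]).as_quat()
E
python3 - <<'E'
from h import *
np.set_printoptions(precision=4,suppress=True)
T,S=load("top"),load("scene")
def two(name,lo,hi,bt,bs):
    a,b=blobs(T,lo,hi,bt),blobs(S,lo,hi,bs)
    print(name,[(cen(x).round(1),cv2.contourArea(x),cv2.boundingRect(x)) for x in a[:2]],[(cen(x).round(1),cv2.contourArea(x)) for x in b[:2]])
    if a and b: print("   tri",*tri(T,cen(a[0]),S,cen(b[0])))
    return a,b
two("orange",(5,180,100),(15,255,255),(400,150,560,260),(140,230,230,300))
a,b=two("bun",(10,40,120),(35,160,255),(190,200,240,250),(355,145,395,172))
two("dish",(100,100,40),(115,255,255),(180,190,245,250),(345,145,405,185))
d=blobs(T,(95,90,40),(120,255,255),(180,190,245,250))[0]; e=cv2.fitEllipse(d);print("dish ell",e,plane(T,e[0],.025),plane(T,cen(a[0]),.043))
two("wood",(0,90,20),(15,255,140),(310,180,390,300),(240,170,320,260))
# cover
for n,c,bx in(("T",T,(410,155,540,225)),("S",S,(120,225,265,360))):
    w=blobs(c,(0,0,140),(180,45,255),bx)[0]
    ap=cv2.approxPolyDP(cv2.convexHull(w),5,True)[:,0];print("cover",n,ap.tolist())
l=blobs(T,(105,150,40),(125,255,255),(400,160,540,250))
print("box",cv2.approxPolyDP(cv2.convexHull(l[0]),4,True)[:,0].tolist())
bb=lambda c:cv2.cvtColor(c["frame"],cv2.COLOR_RGB2BGR)
A=cv2.resize(bb(T)[170:295,310:390],None,fx=4.7,fy=4.7,interpolation=cv2.INTER_CUBIC)
B=cv2.resize(bb(S)[170:260,235:330],None,fx=4.3,fy=4.3,interpolation=cv2.INTER_CUBIC)
o=np.zeros((590,800,3),np.uint8);o[:A.shape[0],:A.shape[1]]=A[:590];o[:B.shape[0],380:380+B.shape[1]]=B;cv2.imwrite("pics/crop.png",o)
E
```

```text
orange [(array([481.6, 205.6]), 250.5, (464, 201, 37, 10))] [(array([180.1, 265.8]), 457.5)]
   tri [ 0.5881 -0.299   0.1603] 0.00033942070120257213
bun [(array([214.5, 224.2]), 221.0, (206, 216, 18, 18))] [(array([371.1, 161.4]), 56.0)]
   tri [0.5382 0.2705 0.0293] 0.0060789400741348126
dish [(array([212.7, 223. ]), 1390.0, (191, 202, 44, 43))] [(array([376.8, 165.2]), 404.0)]
   tri [0.5443 0.2821 0.0113] 0.0025812655229054296
dish ell ((212.65164184570312, 223.01651000976562), (42.072105407714844, 42.69805145263672), 67.65335083007812) [0.543  0.2783 0.025 ] [0.5396 0.2701 0.043 ]
wood [(array([346.7, 232.6]), 1021.5, (330, 202, 37, 70)), (array([343. , 274.6]), 58.5, (335, 253, 17, 31))] [(array([282.7, 226.9]), 748.0), (array([264.1, 213.3]), 22.5)]
   tri [ 0.5329 -0.0286 -0.0068] 0.00808857264733699
cover T [[531, 209], [487, 223], [435, 217], [422, 170], [507, 165]]
cover S [[215, 228], [257, 290], [178, 355], [130, 289], [175, 249]]
box [[511, 233], [424, 239], [418, 177], [509, 213]]
```

View pics/crop.png

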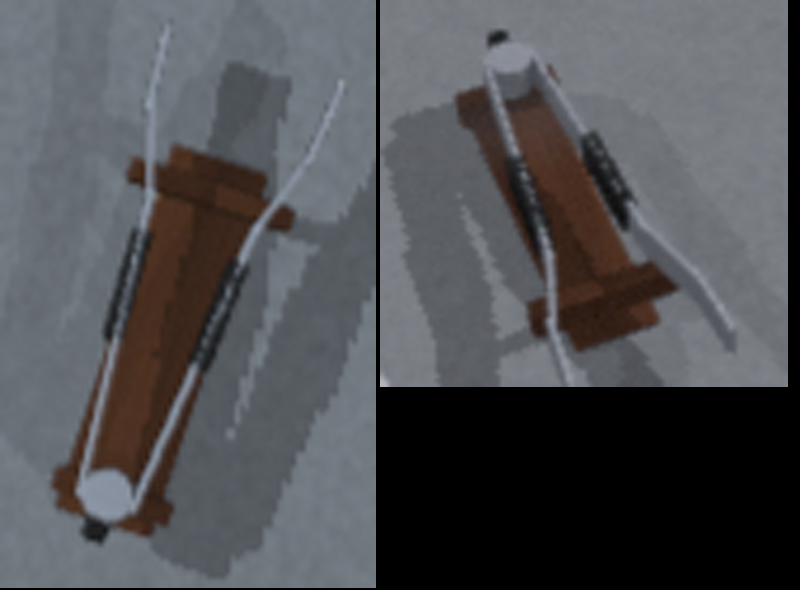

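The crop shows the pivot disc at top pixel (332.8,275.1), the pads at (337.2,230.2) and (356.6,237.0), and the jaw tips at (345.5,175.7) and (383,188). Next come the poses.

```bash
python3 - <<'E'
from h import *
np.set_printoptions(precision=4,suppress=True)
T,S=load("top"),load("scene")
for n,a,b in(("hinge+y",(422,170),(257,290)),("hinge-y",(507,165),(178,355)),("free+y",(435,217),(215,228)),("free-y",(531,209),(130,289))): print(n,*tri(T,a,S,b))
o=blobs(T,(5,180,100),(15,255,255),(400,150,560,260))[0];print(cv2.minAreaRect(o))
piv,l,r,jl,jr=[plane(T,p,.05) for p in((332.8,275.1),(337.2,230.2),(356.6,237.0),(345.5,175.7),(383,188.1))]
g=(l+r)/2;j=(jl+jr)/2
print("piv",piv,"grip",g,"dist",np.linalg.norm(g-piv),"pads",np.linalg.norm(l-r),"tips",np.linalg.norm(j-piv),np.linalg.norm(jl-jr))
for a,b in((piv,g),(piv,j)): d=b-a;print("yaw",np.arctan2(d[1],d[0]))
d=l-r;print(np.arctan2(d[1],d[0])-np.pi/2)
# scene check
s=lambda x,y:(235+(x-380)/4.3,170+y/4.3)
print("tri piv",*tri(T,(332.8,275.1),S,s(512,53)))
print("tri pads",*tri(T,(337.2,230.2),S,s(608,178)),*tri(T,(356.6,237.0),S,s(526,200)))
h=cv2.cvtColor(S["frame"],cv2.COLOR_RGB2HSV);print(proj(S,(.539,.27,.043)),proj(T,(.539,.27,.043)));
for n,c,(u0,u1,v0,v1) in(("S",S,(355,395,146,176)),("T",T,(196,236,205,245))):
    f=c["frame"][v0:v1,u0:u1].astype(int); m=((f[...,0]-f[...,2])>-5).astype(np.uint8)
    k=max(cv2.findContours(m,0,1)[0],key=cv2.contourArea);(x,y),rr=cv2.minEnclosingCircle(k);print(n,cen(k)+[u0,v0],x+u0,y+v0,rr)
E
```

```text
hinge+y [ 0.6733 -0.1941  0.0653] 0.00026209488965327237
hinge-y [ 0.69   -0.3856  0.0649] 0.0001854147104665763
free+y [ 0.5611 -0.2027  0.1679] 0.001012103016086393
free-y [ 0.5829 -0.3942  0.1744] 0.0013917045390795348
((481.9689025878906, 205.50193786621094), (8.732959747314453, 35.680381774902344), 86.42366790771484)
piv [ 0.4331 -0.0005  0.05  ] grip [ 0.5265 -0.0297  0.05  ] dist 0.09787983866639045 pads 0.046179962808691744 tips 0.22164247100532503 0.08953219011791202
yaw -0.3036504153277709
yaw -0.3014960010465338
-0.3093885278645798
tri piv [0.4341 0.0011 0.0494] 0.0038007753095306595
tri pads [ 0.5345 -0.0073  0.038 ] 0.0017821621083605544 [ 0.5199 -0.052   0.0407] 0.0009131640239024541
[372.8052 157.7527] [214.5399 224.4729]
S [372.5074 159.241 ] 372.48255729675293 159.29069805145264 8.664578437805176
T [215.1086 224.0906] 215.28832054138184 224.01094818115234 9.76425552368164
```

The geometry agrees with what was given:
- **Cover:** angle about 0.78, width 0.192, box yaw about 0.1.
- **Tongs:** pivot to grip 98 mm, yaw −0.302.
- **Bun:** rays from both cameras agree on about (0.540, 0.269).

Next I'll press the cover.

```bash
cat >> h.py <<'E'
H=np.array([.6784,-.290,.06]);YB=.10;XD=np.array([np.cos(YB),np.sin(YB),0]);TIP=.017
def press(th,extra=0): return H-XD*(.135*np.cos(th)-.008*np.sin(th))+np.array([0,0,.135*np.sin(th)+.008*np.cos(th)+TIP+extra])
E
python3 - <<'E'
from h import *
from workcell import bot,hand,kinematics,get_obs
def q():
    o=get_obs();print(round(o["time_s"],2),o["position"].round(4),o["wrist_force"].round(1),round(o["gripper_width"],3));return o
print([kinematics.solve_ik(press(.8,.06),down(YB+s*np.pi/2)) for s in(1,-1)])
Q=min((down(YB+s*np.pi/2) for s in(1,-1)),key=lambda Q:np.abs(kinematics.solve_ik(press(.8,.06),Q)-get_obs()["joint_pos"]).max())
hand.move_gripper(0,30)
bot.reach(press(.8,.06),Q);q()
for th in(.8,.6,.4,.25,.15):
    bot.servo_line(press(th,.003),velocity=.12);o=q()
    if abs(o["wrist_force"][2])>40:break
else:
    for th in np.arange(.12,-.05,-.02):
        bot.servo_line(press(th,0),velocity=.05);o=q()
        if o["wrist_force"][2]>22 and th<.05:break
E
```

```text
[array([-4.70718005e-01,  3.91102245e-01,  1.52528285e+00, -4.44089210e-16,
        1.22520756e+00, -2.14151433e+00]), array([-4.70718005e-01,  3.91102245e-01,  1.52528285e+00, -4.44089210e-16,
        1.22520756e+00,  1.00007832e+00])]
4.24 [ 0.5908 -0.2981  0.2394] [0.5 0.4 0.2] 0.0
4.87 [ 0.5908 -0.2989  0.1828] [ 0.2 -0.6 -0.1] 0.0
5.24 [ 0.5721 -0.3008  0.1634] [-0.7  0.2  0.9] -0.0
5.62 [ 0.558  -0.3021  0.1401] [ 1.5 -0.1 -0.2] -0.0
5.93 [ 0.5502 -0.3027  0.1211] [0.7 0.4 0.7] 0.0
6.2 [ 0.5467 -0.3031  0.1081] [-1.  -0.3  0.6] 0.0
6.49 [ 0.546  -0.3032  0.101 ] [-0.3 -0.6 -0.2] -0.0
6.74 [ 0.5455 -0.3033  0.0984] [-0.4 -0.9 -0.1] -0.0
6.99 [ 0.545  -0.3033  0.0956] [-0.1  0.8  0.1] -0.0
7.24 [ 0.5447 -0.3033  0.0928] [ 0.3 -0.1 -0. ] -0.0
7.49 [ 0.5444 -0.3034  0.0901] [ 0.1 -1.3 -1. ] -0.0
7.74 [ 0.5442 -0.3034  0.0875] [ 0.1 -0.1 -1. ] -0.0
7.99 [ 0.544  -0.3034  0.0848] [-0.5  0.2  1.1] -0.0
8.24 [ 0.5439 -0.3034  0.0821] [-0.3 -0.5  0.1] 0.0
8.49 [ 0.5438 -0.3035  0.0794] [ 0.7 -0.5 -0.4] 0.0
```

No force registered at all, so I'll look.

```bash
python3 - <<'E'
from workcell import vision
import cv2,numpy as np
a=[cv2.cvtColor(vision.read_camera(n)["frame"],cv2.COLOR_RGB2BGR) for n in("scene","top")]
a=[cv2.resize(a[0][150:400,40:300],(400,385)),cv2.resize(a[1][100:300,380:580],(400,400))[:385]]
cv2.imwrite("pics/p1.png",np.hstack(a))
E
```

```text
(no output)
```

View pics/p1.png

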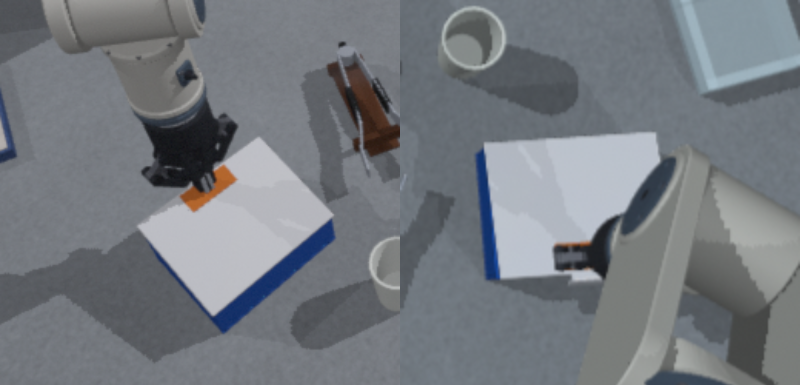

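The tip is on the orange patch and the cover is almost shut with only light contact. I'll keep pressing straight down.

```bash
python3 - <<'E'
from h import *
from workcell import bot,hand,kinematics,get_obs,vision
p=get_obs()["position"].copy();p[:2]=press(0)[:2]
z=p[2]
while z>.055:
    z-=.002;bot.servo_line([p[0],p[1],z],velocity=.03)
    o=get_obs();f=o["wrist_force"];print(round(o["time_s"],2),o["position"][2].round(4),f.round(1))
    if f[2]>28:break
bot.servo_line([p[0],p[1],.16],velocity=.15);print(get_obs()["wrist_force"])
c=vision.read_camera("scene");np.savez("scene1.npz",**c)
cv2.imwrite("pics/p2.png",cv2.resize(cv2.cvtColor(c["frame"],cv2.COLOR_RGB2BGR)[180:400,60:320],(780,600)))
E
```

```text
8.84 0.0773 [ 0.4  0.1 -0.3]
9.09 0.0753 [-0.9  0.1  0.9]
9.34 0.0734 [0.3 0.3 0.8]
9.59 0.0713 [ 1.4 -1.1 -0.6]
9.84 0.0693 [-0.1 -0.  -0.3]
10.09 0.0673 [-0.3  0.1 -0.1]
10.34 0.0653 [ 0.5 -0.4  0.2]
10.59 0.0633 [-0.2 -0.5  0.3]
10.84 0.0614 [-0.6  0.3  1.1]
11.09 0.06 [-3.3 -0.1  8.8]
11.34 0.0572 [-0.5 -0.1  0.5]
11.59 0.0552 [ 0.6  1.  -0.1]
11.84 0.0533 [ 0.5 -0.6 -0.5]
[-0.817117    0.13773089 -0.15200622]
```

View pics/p2.png

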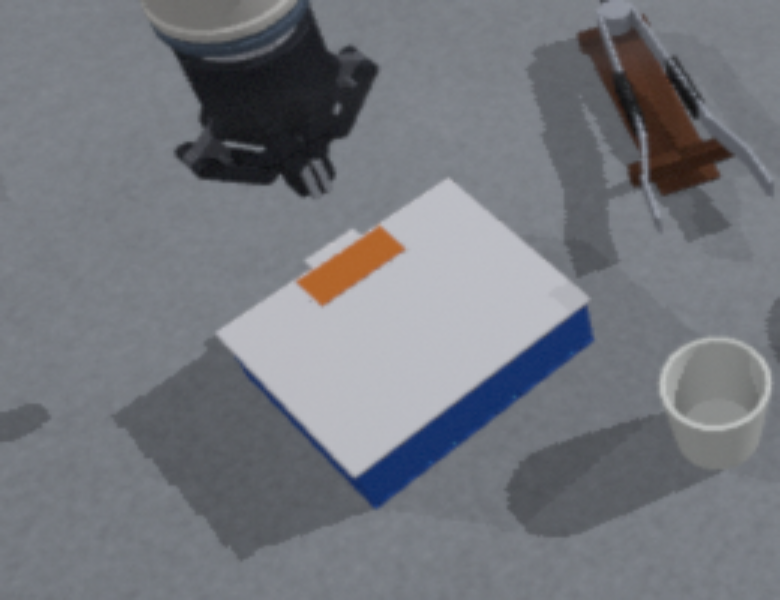

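```bash
python3 - <<'E'
from h import *
from workcell import vision,get_obs
np.set_printoptions(precision=4,suppress=True)
T=vision.read_camera("top");S=load("scene1")
b=blobs(S,(5,180,100),(15,255,255),(140,230,230,300));a=blobs(T,(5,180,100),(15,255,255),(400,150,560,290))
print([cen(x) for x in a],[cen(x) for x in b])
for th in(0,.05,.1,.2,.3,.4):
    P=press(th,-TIP);print(th,P,proj(S,P),proj(T,P))
print(get_obs()["position"],get_obs()["time_s"])
A=cv2.resize(cv2.cvtColor(T["frame"],cv2.COLOR_RGB2BGR)[120:320,380:580],(600,600));cv2.imwrite("pics/p3.png",A)
if a:
  print(tri(T,cen(a[0]),S,cen(b[0])))
E
```

```text
[array([463.2945, 230.6773])] [array([176.3877, 277.0935])]
0 [ 0.5441 -0.3035  0.068 ] [176.6266 277.1837] [470.8016 228.8336]
0.05 [ 0.5446 -0.3034  0.0747] [176.0793 275.6401] [471.645  228.4579]
0.1 [ 0.5455 -0.3033  0.0814] [175.628  274.1881] [472.4786 227.9256]
0.2 [ 0.5483 -0.3031  0.0947] [175.0242 271.5775] [474.1061 226.3864]
0.3 [ 0.5524 -0.3026  0.1075] [174.8347 269.3895] [475.6643 224.2114]
0.4 [ 0.5578 -0.3021  0.1199] [175.0765 267.6603] [477.1328 221.4044]
[ 0.5433 -0.3031  0.1587] 12.8
(array([ 0.5372, -0.2965,  0.0527]), np.float64(0.01235375686440625))
```

View pics/p3.png

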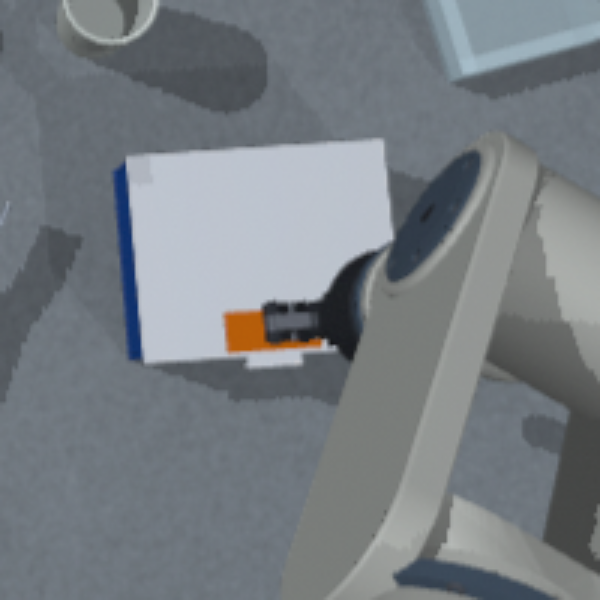

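The patch is at the predicted shut position: scene (176.4,277.1) against (176.6,277.2) for angle 0. An 8.8 N peak followed by a drop means it clicked, and it stayed shut with the arm away. However, the tip heights at contact didn't match the TCP value, so I'll check the fingers by camera above the tongs.

```bash
cat >> h.py <<'E'
G=np.array([.5288,-.030]);YT=-.302
E
python3 - <<'E'
from h import *
from workcell import bot,hand,kinematics,get_obs,vision
np.set_printoptions(precision=4,suppress=True)
c=[]
for s in(1,-1):
    Q=down(YT+s*np.pi/2);j=kinematics.solve_ik([*G,.13],Q)
    j2=kinematics.solve_ik([.44,.23,.13],down(.3+s*np.pi/2));print(s,j,j2);c.append((np.abs(np.r_[j[5],j2[5]]).max(),s))
s=min(c)[1];Q=down(YT+s*np.pi/2)
bot.reach([*G,.15],Q);hand.move_gripper(.085,30)
o=get_obs();print(s,o["time_s"],o["position"],R.from_quat(o["orientation"]).as_matrix())
T,S=vision.read_camera("top"),vision.read_camera("scene");np.savez("top2.npz",**T);np.savez("scene2.npz",**S)
b=lambda c:cv2.cvtColor(c["frame"],cv2.COLOR_RGB2BGR)
A=b(T)[150:290,290:410];B=b(S)[130:270,210:350]
zs=o["position"]
for c,n in((S,"S"),(T,"T")):
    for k in(-.0425,.0425):
        for h in(0,.017): print(n,k,h,proj(c,zs+R.from_quat(Q).as_matrix()@[0,h,k]))
cv2.imwrite("pics/p4.png",np.hstack([cv2.resize(A,None,fx=3,fy=4)[:,:360],cv2.resize(B,None,fx=3,fy=4)]))
E
```

```text
1 [-0.0595  0.3103  1.916  -0.      0.9153 -1.3283] [ 0.4786  0.2632  1.9845 -0.      0.8939 -1.3922]
-1 [-0.0595  0.3103  1.916  -0.      0.9153  1.8133] [ 0.4786  0.2632  1.9845 -0.      0.8939  1.7494]
1 15.55 [ 0.5288 -0.03    0.15  ] [[ 0.9547  0.      0.2974]
 [-0.2974  0.      0.9547]
 [ 0.     -1.      0.    ]]
S -0.0425 0 [257.2636 188.5429]
S -0.0425 0.017 [257.946  193.6989]
S 0.0425 0 [294.0561 177.4084]
S 0.0425 0.017 [294.2753 182.5957]
T -0.0425 0 [368.8865 237.7193]
T -0.0425 0.017 [368.164  237.8962]
T 0.0425 0 [329.7519 224.3322]
T 0.0425 0.017 [329.6408 224.7175]
```

View pics/p4.png

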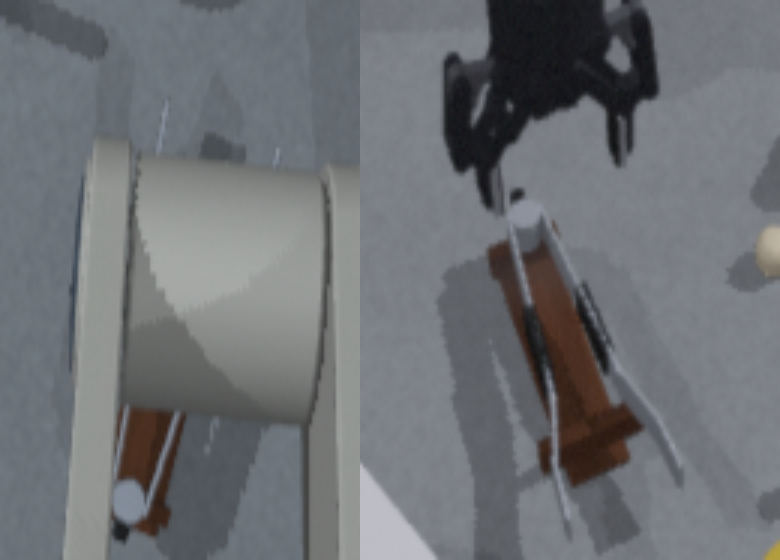

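```bash
python3 - <<'E'
from h import *
np.set_printoptions(precision=4,suppress=True)
T,S=load("top"),load("scene")
for n,a,b,tcp in(("p1",(466,228),(176.5,272),(.5438,-.3035,.0794)),("p1b",(470,228),(176.5,272),0),("p3",(474,227),(166.7,251.5),(.5433,-.3031,.1587)),("p3b",(478,227),(166.7,251.5),0)):
    print(n,*tri(T,a,S,b),tcp)
# shade-free check with p3 image
i=cv2.imread("pics/p3.png")[280:380,200:380]
s2=cv2.cvtColor(load("scene2")["frame"],cv2.COLOR_RGB2BGR)
A=cv2.resize(i,None,fx=2.2,fy=2.2)
B=cv2.resize(s2[150:200,240:310],None,fx=5.6,fy=5.6,interpolation=cv2.INTER_CUBIC)
C=cv2.resize(cv2.imread("pics/p2.png")[0:330,150:480],None,fx=.9,fy=.9)
D=cv2.resize(cv2.imread("pics/p1.png")[210:310,530:660],None,fx=3,fy=3)
o=np.zeros((600,800,3),np.uint8)
for im,(x,y) in((A,(0,0)),(B,(400,0)),(C,(0,300)),(D,(400,300))): 
    im=im[:300,:400];o[y:y+im.shape[0],x:x+im.shape[1]]=im
cv2.imwrite("pics/cmp.png",o)
E
```

```text
p1 [ 0.5427 -0.2947  0.0777] 0.010058411943252904 (0.5438, -0.3035, 0.0794)
p1b [ 0.5445 -0.2985  0.0836] 0.0027661200422727087 0
p3 [ 0.5406 -0.294   0.1496] 0.01559549211170597 (0.5433, -0.3031, 0.1587)
p3b [ 0.5421 -0.2976  0.1546] 0.00872091141988165 0
```

View pics/cmp.png

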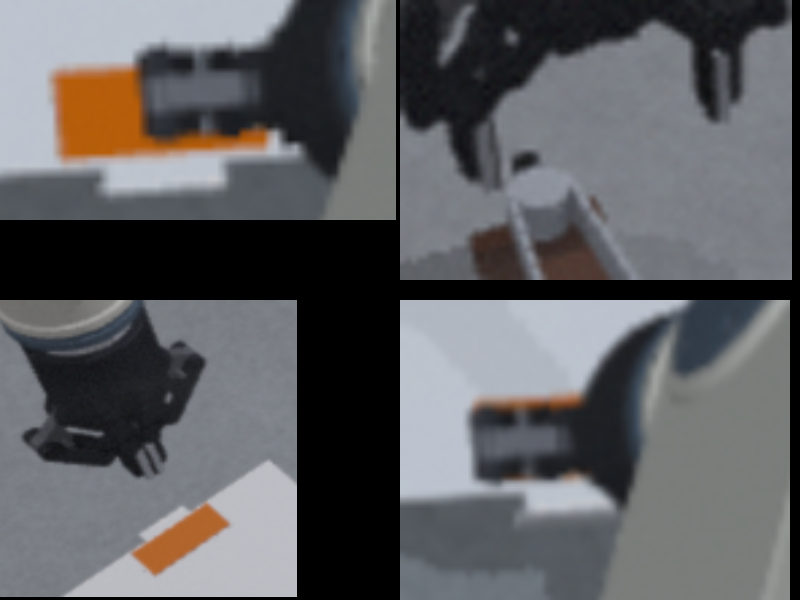

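Images and contact both say the fingertips sit about 17 mm behind the TCP, not ahead of it. I'll descend to the nominal height and check from close by.

```bash
python3 - <<'E'
from h import *
from workcell import bot,hand,kinematics,get_obs,vision
np.set_printoptions(precision=4,suppress=True)
bot.servo_line([*G,.034],velocity=.1)
o=get_obs();print(o["time_s"],o["position"],o["wrist_force"])
S=vision.read_camera("scene");np.savez("scene3.npz",**S)
M=R.from_quat(o["orientation"]).as_matrix()
for k in(-.0425,.0425):
    for h in(-.017,0,.017): print(k,h,proj(S,o["position"]+M@[0,h,k]))
cv2.imwrite("pics/p5.png",cv2.resize(cv2.cvtColor(S["frame"],cv2.COLOR_RGB2BGR)[160:260,230:330],(600,600),interpolation=cv2.INTER_CUBIC))
E
```

```text
16.9583 [ 0.5293 -0.03    0.0346] [-0.4564  0.1563 -0.108 ]
-0.0425 -0.017 [261.0917 216.8513]
-0.0425 0 [261.6877 221.3364]
-0.0425 0.017 [262.27   225.7185]
0.0425 -0.017 [295.3585 205.9095]
0.0425 0 [295.5525 210.4343]
0.0425 0.017 [295.7421 214.8572]
```

View pics/p5.png

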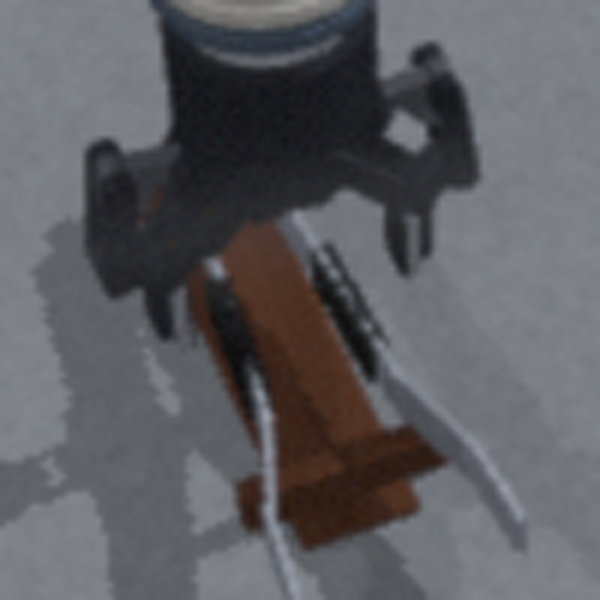

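The tips measure at about (257.5,216) and (298.7,205), which puts them near z = 0.052. Laterally they are centred on the pads. I'll descend in small force-guarded steps until the tips are at about 0.022, then squeeze.

```bash
python3 - <<'E'
from h import *
from workcell import bot,hand,kinematics,get_obs,vision
np.set_printoptions(precision=3,suppress=True)
for z in(.025,.019,.016,.013,.010,.007,.005):
    bot.servo_line([*G,z],velocity=.05);o=get_obs();print(o["time_s"],o["position"],o["wrist_force"])
    if abs(o["wrist_force"][2])>6: break
S=vision.read_camera("scene")
hand.move_gripper(.048,25);o=get_obs();print(o["time_s"],o["gripper_width"],o["wrist_force"])
S2=vision.read_camera("scene")
b=lambda S:cv2.resize(cv2.cvtColor(S["frame"],cv2.COLOR_RGB2BGR)[160:260,230:330],(400,400),interpolation=cv2.INTER_CUBIC)
cv2.imwrite("pics/p6.png",np.hstack([b(S),b(S2)]))
E
```

```text
17.3417 [ 0.528 -0.03   0.025] [0.459 0.243 0.416]
17.6083 [ 0.529 -0.03   0.019] [ 1.2   -0.069 -0.257]
17.8583 [ 0.529 -0.03   0.016] [-0.026 -0.134  0.108]
18.1083 [ 0.529 -0.03   0.013] [-0.114  0.296  0.497]
18.3583 [ 0.529 -0.03   0.01 ] [-0.553 -0.143  0.01 ]
18.6083 [ 0.529 -0.03   0.007] [ 0.728  0.005 -0.224]
18.8583 [ 0.529 -0.03   0.005] [ 0.844  0.789 -0.627]
19.3667 0.048312904898358565 [0.209 0.098 6.636]
```

View pics/p6.png

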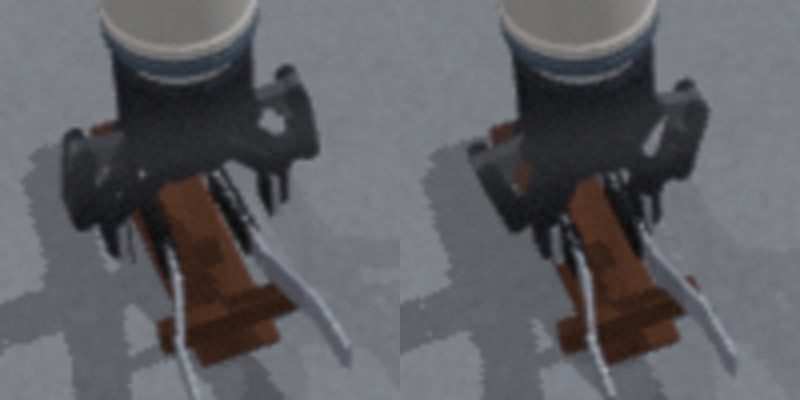

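The tips passed below z = 0.017 with no contact, which confirms the offset. The tongs are held on both pads at 48 mm. Next: lift, carry over the bun, and look.

```bash
python3 - <<'E'
from h import *
from workcell import bot,hand,kinematics,get_obs,vision
np.set_printoptions(precision=4,suppress=True)
def q(): o=get_obs();print(o["time_s"],o["position"],o["wrist_force"],o["ft_torque"],o["gripper_width"])
bot.servo_line([*G,.06],velocity=.06);q()
bot.servo_line([*G,.15],velocity=.15);q()
YW=.2;B=np.array([.540,.269]);d=np.array([np.cos(YW),np.sin(YW)])
bot.reach([*(B-.105*d),.12],down(YW+np.pi/2));bot.servo_line([*(B-.105*d),.075],velocity=.1);q()
T,S=vision.read_camera("top"),vision.read_camera("scene");np.savez("top4.npz",**T);np.savez("scene4.npz",**S)
b=lambda c:cv2.cvtColor(c["frame"],cv2.COLOR_RGB2BGR)
cv2.imwrite("pics/p7.png",np.hstack([cv2.resize(b(T)[170:290,160:280],(400,400),interpolation=cv2.INTER_CUBIC),cv2.resize(b(S)[90:210,310:430],(400,400),interpolation=cv2.INTER_CUBIC)]))
E
```

```text
20.4833 [ 0.5285 -0.03    0.0597] [-0.083  -0.6784 -0.6423] [ 0.0128  0.0488 -0.0183] 0.04762597828656746
21.2333 [ 0.5282 -0.0299  0.1492] [ 0.2242 -0.664  -1.7244] [-0.0004  0.008   0.0279] 0.048164628577306225
22.9667 [0.4375 0.2478 0.0751] [ 0.6274 -0.3629  0.0018] [-0.0202 -0.0345  0.0393] 0.048137723481060594
```

View pics/p7.png

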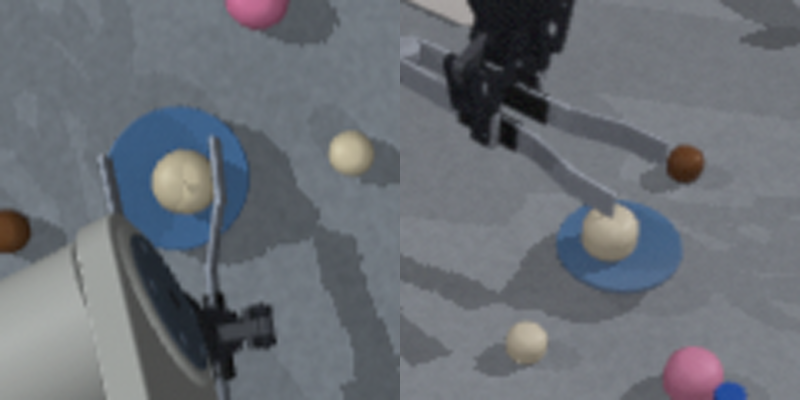

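Both jaws are open and held level, straddling the bun's line. The tips are at top (191.2,217.4) and (224.5,211.4), and at scene (390.4,135) and (373.6,150). I'll compute the correction from these.

```bash
python3 - <<'E'
from h import *
np.set_printoptions(precision=4,suppress=True)
T,S=load("top4"),load("scene4")
L=tri(T,(191.2,217.4),S,(390.4,135.5));Rr=tri(T,(224.5,211.4),S,(373.6,149));print(L,Rr)
tcp=np.array([.4375,.2478,.0751])
for z in(.11,.12):
    l,r=plane(T,(191.2,217.4),z),plane(T,(224.5,211.4),z);m=(l+r)/2;d=m-tcp
    print(z,l,r,"gap",np.linalg.norm(l-r),"fwd",np.hypot(d[0],d[1]),"yaw",np.arctan2(d[1],d[0]),"perp yaw",np.arctan2(*(l-r)[1::-1])-np.pi/2)
bun=plane(T,(215,224.3),.045);print("bun",bun)
E
```

```text
(array([0.5513, 0.3089, 0.1059]), np.float64(0.003484904665593884)) (array([0.5651, 0.2359, 0.1145]), np.float64(0.002031890261899475))
0.11 [0.5499 0.3065 0.11  ] [0.5648 0.236  0.11  ] gap 0.07205198642682922 fwd 0.12213270774911679 yaw 0.19311938067174772 perp yaw 0.2072400707172961
0.12 [0.5494 0.3039 0.12  ] [0.5641 0.2341 0.12  ] gap 0.07140222491219143 fwd 0.12112925640028321 yaw 0.1759998515351075 perp yaw 0.207240070717295
bun [0.5393 0.2686 0.045 ]
```

Gap 72 mm, yaw error below 0.02, and the jaws straddle the bun with about 10 mm to spare each side. I'll descend, close and lift, with checks.

```bash
python3 - <<'E'
from h import *
from workcell import bot,hand,kinematics,get_obs,vision
np.set_printoptions(precision=4,suppress=True)
def q(): o=get_obs();print(o["time_s"],o["position"],o["wrist_force"],o["gripper_width"]);return o
YW=.2;B=np.array([.5393,.2686]);d=np.array([np.cos(YW),np.sin(YW)]);p=B-.102*d+.001*np.array([-d[1],d[0]])
for z in(.05,.035,.026,.021,.017):
    bot.servo_line([*p,z],velocity=.06);o=q()
    if o["wrist_force"][2]>4: print("contact");break
hand.move_gripper(.03,40);bot.dwell(.3);o=q()
if o["gripper_width"]>.033:
    z=o["position"][2]
    bot.servo_line([*p,z+.03],velocity=.05);q()
    bot.servo_line([*p,z+.19],velocity=.12);bot.dwell(.5);q()
T,S=vision.read_camera("top"),vision.read_camera("scene");np.savez("top5.npz",**T);np.savez("scene5.npz",**S)
b=lambda c:cv2.cvtColor(c["frame"],cv2.COLOR_RGB2BGR)
cv2.imwrite("pics/p8.png",np.hstack([cv2.resize(b(T),(400,250)),cv2.resize(b(S),(400,250))]))
cv2.imwrite("pics/p8.png",np.vstack([cv2.imread("pics/p8.png"),np.hstack([cv2.resize(b(T)[130:290,130:320],(400,340)),cv2.resize(b(S)[30:190,300:490],(400,340))])]))
E
```

```text
23.6333 [0.4389 0.2492 0.0496] [ 0.8534 -0.0324 -0.8328] 0.048090026563985915
24.0333 [0.4388 0.2491 0.0345] [-0.0338  0.3514 -0.5276] 0.048635669997536345
24.3333 [0.4388 0.2491 0.0256] [-0.2367 -0.2582 -0.4817] 0.04783862336263897
24.5833 [0.4389 0.2492 0.0207] [ 0.0235 -0.0682 -1.2338] 0.047970685142475517
24.8333 [0.439  0.2492 0.0168] [ 0.1942  0.4216 -1.4414] 0.047960466733772106
25.375 [0.4392 0.2494 0.0171] [ 0.7178 -0.1614 -0.4097] 0.0366915279706549
26.125 [0.4391 0.2493 0.0471] [ 0.5815 -0.4409 -1.0289] 0.036709560330424815
28.1083 [0.4391 0.2493 0.207 ] [ 0.1243  0.8945 -1.8958] 0.036407789349674445
```

View pics/p8.png

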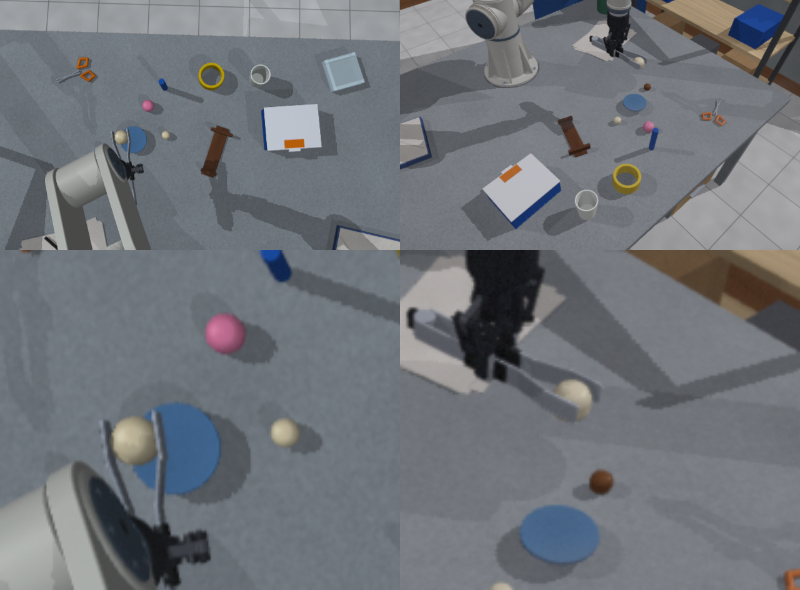

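The bun is held between the jaws, clear of the empty dish. Last numeric checks: bun height and drift, cover angle, bystanders.

```bash
python3 - <<'E'
from h import *
from workcell import bot,get_obs,vision,hand_in
np.set_printoptions(precision=4,suppress=True)
bot.dwell(1.0)
T,S=vision.read_camera("top"),vision.read_camera("scene");T0,S0,T5,S5=load("top"),load("scene"),load("top5"),load("scene5")
lo,hi=(10,40,110),(35,170,255);bt,bs=(160,195,215,250),(365,70,405,120)
for t,s in((T5,S5),(T,S)):
    a,b=blobs(t,lo,hi,bt)[0],blobs(s,lo,hi,bs)[0];print("bun",cen(a),cen(b),*tri(t,cen(a),s,cen(b)))
O=((5,180,100),(15,255,255));a,b=blobs(T,*O,(400,150,560,290))[0],blobs(S,*O,(140,230,230,310))[0]
print("patch",*tri(T,cen(a),S,cen(b)))
for n,l,h,bx in(("tape",(22,150,80),(32,255,255),(310,90,365,150)),("marker",(105,150,40),(125,255,255),(245,115,280,155)),("mug",(0,0,150),(180,40,255),(395,95,440,145))):
    print(n,cen(blobs(T0,l,h,bx)[0]),cen(blobs(T,l,h,bx)[0]))
o=get_obs();print(o["time_s"],o["wrist_force"],o["gripper_width"])
E
```

```text
bun [192.4618 218.7367] [386.6771 104.0833] [0.5445 0.2805 0.2151] 0.008361490250956347
bun [192.4481 218.6718] [386.7843 103.9706] [0.5447 0.2805 0.2155] 0.008535233321905181
patch [ 0.5425 -0.3036  0.0666] 0.00022055246561212167
tape [337.6229 121.6952] [337.6229 121.6952]
marker [260.4823 134.5507] [260.4823 134.5507]
mug [416.498  118.4306] [416.5126 118.4689]
29.3083 [ 0.0595 -0.8118 -1.5995] 0.03611298083407011
```

```bash
python3 -c "
from workcell import hand_in,get_obs
print(get_obs()['gripper_width'],hand_in())"
```

```text
the job is handed in; nothing more can be done
0.03611298083407011 None
```

The job is done and handed in at about 29 s. I pressed the lunch box cover shut, then took the tongs from their rest, closed them on the bun and lifted it. It is still held up.

**Last checks**
- **Cover:** it clicked at about 9 N and stayed shut after the arm left. The orange patch measured 66.6 mm above the desk, against 68 mm when shut.
- **Bun:** its centre measured about 0.215 m above the desk and moved less than 1 mm over the last second. The pads were steady at about 36 mm. The two camera rays for the bun miss each other by 8 mm because the jaws hide part of it, but the height is well over 15 cm.
- **Bystanders:** the tape, marker and cup are at the same pixels as at the start.

**What disagreed**
- **Fingertips:** they were about 17 mm behind the TCP, not 17 mm ahead as stated. The cover press and the pictures both showed this, so I lowered the grasp to match.
- **Jaw height:** before the grasp, the jaws measured about 10 mm lower than calculated. I chose a grasp height that worked either way, and the jaws closed on the bun without touching the dish.

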